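Open the roll-top accessory cabinet and pin its shutter

TASK

Raise the slatted shutter of the small roll-top cabinet by its orange lip, all the way until it stays open by itself when you let go. Then take the red-headed locking pin out of its stand and push it fully down through the shutter's ear and the blue bracket beneath it, and leave it there. Do not disturb the other things on the bench.

Things in the scene. Friction and masses are not known exactly. Their poses are not given: they have to be found in the camera images.
- cabinet: Fixed half-drum roll-top cabinet, white with grey plinth; 300 deep (x), 264 wide (y), 213 high to the top of the drum; origin under its centre on the bench, front looks to its own -x. The curved side tracks are circular (slats at radius 145) about an axis along the cabinet's y, 60 above the bench at its centre. Its blue bracket stands out at the top on the -y side, from y -138 to -178.
- shutter (a joint): Angle of the slatted shutter along its tracks, rad: 0 shut, grows as it opens up and back, 1.309 at the open stop. Opening turns the lip up and backwards about the track axis (positive about the cabinet's +y). Its weight (about 0.6 kg, varies) pulls it shut if released before about 0.95 rad (it may hang still between 0.85 and 1.05); beyond that it sinks back to the open stop, slowly (damped), and stays there. Lifting takes 3 to 7 N along the arc at the lip.
- lip_edge (a point): Middle of the outer edge of the orange lip: a ledge 160 long (cabinet y), 8 thick, standing out 37 from the slats, edge 187 from the track axis. Shut, it points forward and 33 degrees up, edge 162 above the bench, 157 before the cabinet's centre; open, it leans 18 degrees back past upright. Without gripping: put shut fingers in front of it, tips 20 below the edge, push backwards and follow the arc.
- ear_hole (a point): Centre of the hole at the outer (upper when open) face of the shutter's orange ear, a plate 40 x 40 x 5 with a through hole 14 in diameter, 163 from the track axis and 158 out to the cabinet's -y side. When the shutter is fully open the ear lies level, 218 to 223 above the bench, 3 above the blue bracket, holes in line.
- stay_hole (a point): Centre of the hole at the upper face (215 above the bench) of the fixed blue bracket, a plate 40 x 40 x 5 with a vertical through hole 14 in diameter. The space below the hole is free. Axes as the cabinet's.
- pin_stand: Fixed grey block 150 (x) x 50 (y) x 50 high, origin under its centre. The pin stands in the hole (13 in diameter) in its middle; two capped vials of radius 12 stand 55 to either side along the block's x, reaching 110 above the bench, so grip the pin across the block's y.
- pin_grip (a point): Point on the locking pin's axis half-way up its red head, 67 above its tip. Pin 60 g: steel shaft 10 in diameter, 45 long with chamfered foot; on it a red collar 24 in diameter, 4 thick, then the head, 20 in diameter, 36 high, top 85 above the tip. At the start it stands upright in the stand, tip 5 above the bench, collar on the block.
- pin: Origin at the centre of the pin's foot; its z axis points up the pin to the head. Fully home, the collar rests on the ear.
- amber_bottle_mid (a point): Bystander: amber bottle, radius 26, 170 high, point half-way up; loose, standing in front of the left or right half of the lip.
- dish_mid (a point): Bystander: covered glass dish, radius 30, 16 high, point half-way up; loose, in front of the other half of the lip.
- slide_box_mid (a point): Bystander: yellow slide box 120 x 50 x 45, point at its centre; loose.
- jar_mid (a point): Bystander: white jar with red cap, radius 32, 120 high, point half-way up; loose.
- objective_mid (a point): Bystander: microscope objective standing, radius 17, 55 high, point half-way up; loose.
- screwdriver_grip (a point): Bystander: screwdriver 170 long lying on the bench beside the equipment on the right, point in its handle; loose.
- tip_box_mid (a point): Bystander: open blue box 80 x 120 x 50 at the left, point at its centre; loose.

How it is judged:
By the outcome, as a careful person would: the job done as asked, in the order asked, and still so for the second after the job is handed in, with the robot touching nothing.
It also fails if it takes over 64 s, if anything falls off the work surface, if the arm or the gripper's body presses on something with over 40 N, if the wrist force passes 120 N, or if a joint passes its speed limit or range.

ROBOT

A 6-joint arm with a two-finger parallel gripper is mounted at the origin on the work surface. World frame = base frame: x ahead of the robot, y to its left, z up, the work surface at z = 0. Lengths are in m, angles in rad, forces in N, time in s.
With the tool pointing down it reaches from about 0.35 to 0.975 m from the base axis. Payload 4.9 kg.
Tool frame: the origin (TCP) lies between the finger pads; the fingertips stand 14 mm ahead of it and the grasp point (between the pads) lies 5 mm behind it; z points along the fingers, y is the direction in which the jaws open and shut (so a half turn about z gives the same grasp; the last joint's range is limited). The gripper opens to 85 mm and grips with 20 to 120 N. Pads are 22 mm wide; open, the fingers measure 114 mm over their backs; the gripper's body (76 mm by 85 mm) begins 54 mm behind the grasp point. The pads swing forward as they close: fully open they stand 13 mm farther back than shut.
Start: joints at [-1.362, 0.053, 1.613, -0, 1.476, -0.119], TCP at [0.201, -0.592, 0.245] pointing down, gripper open.
Joint ranges: [-3.01, 3.01], [-1.01, 2.22], [0.06, 2.58], [-1.02, 4.17], [0.09, 2.62], [-3.14, 3.14]. Speed limits (rad/s): [2.57, 2.57, 3.14, 3.14, 3.14, 3.14].

INTERFACE

Orientations are given as a unit quaternion [x, y, z, w].
In Python, from rig import sensors, cams, job gives the robot as it stands. The module is installed in compiled form; this text tells all that it offers.
- The arm moves only by the tool servo_tool, never from a script. Its argument "steps" is a list that holds one entry, the list of rows, each a list of 7 numbers: the shift along the tool's x, y, z in mm, then the turn, a rotation vector about the tool's x, y, z in rad, then the finger opening in mm, from 0 to 85.4. In form: [[[dx, dy, dz, rx, ry, rz, grip], ...]]. A call has 1 to 20 rows; each row is the pose to reach, as a shift and turn from the pose commanded when the call began, along the tool's axes at that moment; what a row does not reach only later rows make up. A row lasts 1/12 s, in which the tool goes at most 41.7 mm and 7.16 degrees, less where a joint would pass 70% of its speed; a pose out of reach is approached as far as the arm can. A call with a gripper value outside its range is refused whole. The fingers move at their own pace and stop on an object; "newtons" is the grip in N (left out, the last holds). Time passes only in rows, so rows that repeat a pose let the fingers close. It gives the time, the measured TCP pose, the force and the opening at its end, in the units of the state.
- sensors.observe(): the state, without advancing time (a new reading comes with each control period).
- cams.capture(name): name is "scene" or "top" or "wrist"; returns the picture (400x640x3 uint8, red, green, blue); there is no depth.
- cams.camera_model(name): a dict with "fx", "fy", "cx", "cy" (pixels), "dist" ([k1, k2, p1, p2, k3] as OpenCV has them; the pictures are not rectified), "T" (4x4, takes a point from camera to world coordinates). Camera axes: x right, y up, looking along -z (the intrinsics and any distortion apply to the point x, -y, -z); pixel columns grow to the right and rows downward; lengths in m; the calibration is good to about 2 mm. A picture is of the moment at which its call begins: read the wrist's pose just before it. camera_model takes no time and is no camera call; for the wrist camera it gives the pose at the moment of the call.
- job.finish_job(): hands the job in, once; it reports no verdict.
The state is a dict: "time": time; "joint_positions": joint angles; "qd": joint speeds; "tau": joint torques, N m; "tcp_pos": TCP position; "tool_rot": TCP orientation; "contact_force": force on the tool from outside, world axes, zero at the start; "wrist_torque": the same for the moment, N m; "opening": finger opening in m.
Only numpy, scipy, OpenCV 4.12 (cv2) and the standard library are available. Lean on these libraries where they do the work, as an engineer would, in place of code of your own. Each camera call takes 0.05 s, during which the arm holds its last target.

## Working session

There is one attempt and no reset: what is moved stays moved. The work goes in short steps, Python scripts to look and compute and a tool call to move; the robot and the scene stay as the last step left them, time stands still between calls to the robot, and variables do not carry over. Pictures are saved under pics/ and viewed, and the job is handed in when it is done.

Besides the shell and the picture viewer there is one more tool, called after "Request:" by a JSON object that holds its "api" and its "payload". servo_tool: Moves the arm, as the interface text tells. Its arguments: {"type":"object","properties":{"steps":{"type":"array","items":{"type":"array","items":{"type":"array","items":{"type":"number"}}}},"newtons":{"type":"number"}},"required":["steps"]}

```bash
mkdir -p pics; ls; python3 - <<'E'
from rig import sensors,cams,job
import cv2
print(sensors.observe())
for n in ["scene","top","wrist"]:
    m=cams.camera_model(n); print(n,m)
    cv2.imwrite(f"pics/{n}0.png",cams.capture(n)[:,:,::-1])
E
```

```text
pics
{'time': 0.0, 'joint_positions': array([-1.36202391e+00,  5.33464662e-02,  1.61430314e+00,  1.43620223e-05,
        1.47597593e+00, -1.19007479e-01]), 'qd': array([ 0.00054942, -0.00124693, -0.00026116, -0.00040107, -0.0003082 ,
       -0.00029535]), 'tau': array([ 4.37306071e-04, -3.93678153e+01, -3.70174634e+01, -1.07299599e-05,
        7.12155743e-03, -7.37081564e-06]), 'tcp_pos': array([ 0.20108982, -0.59114199,  0.24406396]), 'tool_rot': array([ 9.86599678e-01,  1.63156494e-01, -3.84641443e-05, -1.01573669e-03]), 'contact_force': array([-0.38366498, -0.56688075,  0.21052291]), 'wrist_torque': array([-0.00958089,  0.0661579 , -0.01236776]), 'opening': 0.08520139602264248}
scene {'fx': 366.8355989702793, 'fy': 366.8355989702793, 'cx': 323.09324959885004, 'cy': 197.82905789662288, 'dist': array([-0.05305235,  0.        ,  0.        ,  0.        ,  0.        ]), 'T': array([[ 0.86165027, -0.35555426,  0.36213253,  0.95336502],
       [ 0.50723464,  0.62653143, -0.59175282, -0.64225534],
       [-0.01648717,  0.69357014,  0.72020041,  0.91404391],
       [ 0.        ,  0.       
[... 303 characters left out ...]
1],
       [-9.99810036e-01, -1.49734574e-03,  1.94332088e-02,
         1.87254883e-02],
       [ 1.88352982e-02,  1.82177091e-01,  9.83085316e-01,
         1.51742898e+00],
       [ 0.00000000e+00,  0.00000000e+00,  0.00000000e+00,
         1.00000000e+00]])}
wrist {'fx': 340.5808432404102, 'fy': 340.5808432404102, 'cx': 319.9877083992513, 'cy': 200.2916483011074, 'dist': array([-0.06616275,  0.        ,  0.        ,  0.        ,  0.        ]), 'T': array([[ 0.32233203,  0.91285516,  0.25059435,  0.26319381],
       [-0.94662553,  0.31124324,  0.08383162, -0.56995804],
       [-0.00146967, -0.26424062,  0.96445567,  0.37109929],
       [ 0.        ,  0.        ,  0.        ,  1.        ]])}
```

View pics/scene0.png

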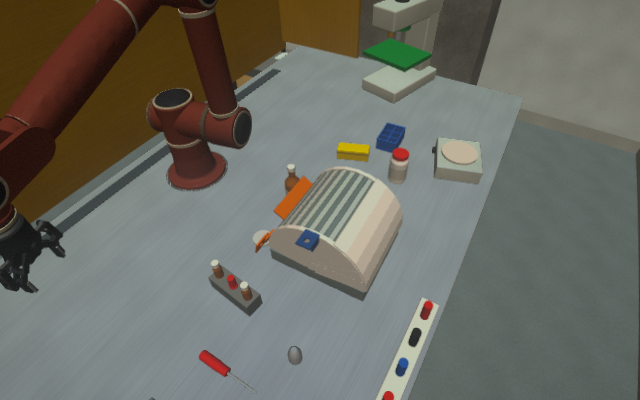

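View pics/top0.png

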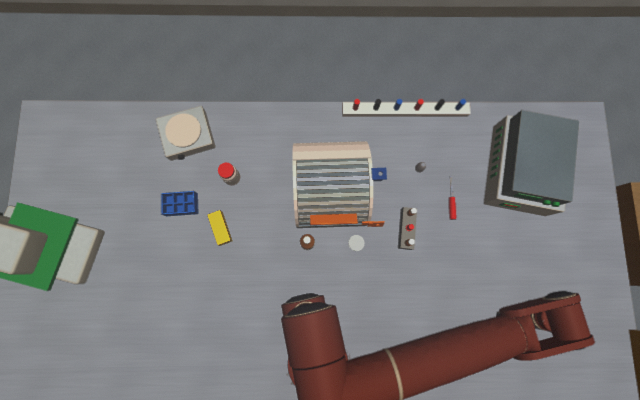

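View pics/wrist0.png

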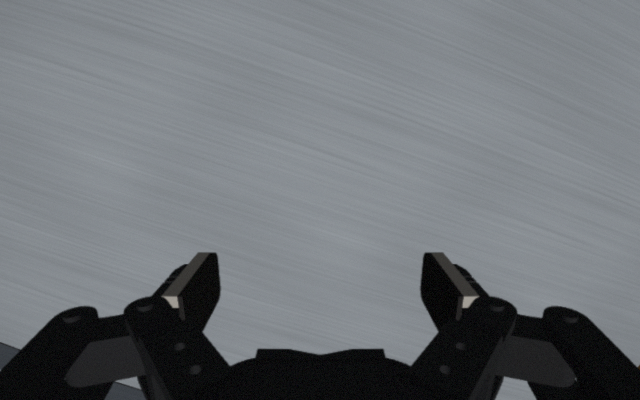

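The top view shows the cabinet at about (333,185), bottle at (307,241), dish at (357,243), stand with the pin at (410,227), and bracket at (380,174). I'll enlarge these to get exact pixels.

```bash
cat > h.py <<'E'
import numpy as np, cv2
from rig import sensors,cams,job
from scipy.spatial.transform import Rotation as R
D=np.diag([1,-1,-1.])
def proj(m,P):
    T=m["T"]; P=np.atleast_2d(np.asarray(P,float))
    Q=(P-T[:3,3])@T[:3,:3]@D
    K=np.array([[m["fx"],0,m["cx"]],[0,m["fy"],m["cy"]],[0,0,1]])
    return cv2.projectPoints(Q,np.zeros(3),np.zeros(3),K,m["dist"])[0][:,0]
def ray(m,uv):
    K=np.array([[m["fx"],0,m["cx"]],[0,m["fy"],m["cy"]],[0,0,1]])
    n=cv2.undistortPoints(np.array([[uv]],float),K,m["dist"])[0,0]
    return m["T"][:3,3],m["T"][:3,:3]@D@np.r_[n,1]
def atz(m,uv,z):
    o,d=ray(m,uv); return o+d*(z-o[2])/d[2]
def crop(src,box,s,out):
    im=cv2.imread(src); x0,y0,x1,y1=box
    c=cv2.resize(im[y0:y1,x0:x1],None,fx=s,fy=s,interpolation=cv2.INTER_CUBIC)
    for x in range(x0-x0%10+10,x1,10): cv2.putText(c,str(x),((x-x0)*s,8),0,.3,(0,255,255),1); cv2.line(c,((x-x0)*s,10),((x-x0)*s,14),(0,255,255),1)
    for y in range(y0-y0%10+10,y1,10): cv2.putText(c,str(y),(0,(y-y0)*s+3),0,.3,(0,255,255),1)
    cv2.imwrite(out,c)
def cab(c,yaw,P):
    P=np.atleast_2d(P); return R.from_euler('z',yaw).apply(P)+np.r_[c,0]
E
python3 - <<'E'
from h import *
crop("pics/top0.png",(280,130,440,260),5,"pics/topz.png")
crop("pics/scene0.png",(200,150,420,320),3,"pics/scz.png")
E
```

```text
(no output)
```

View pics/topz.png

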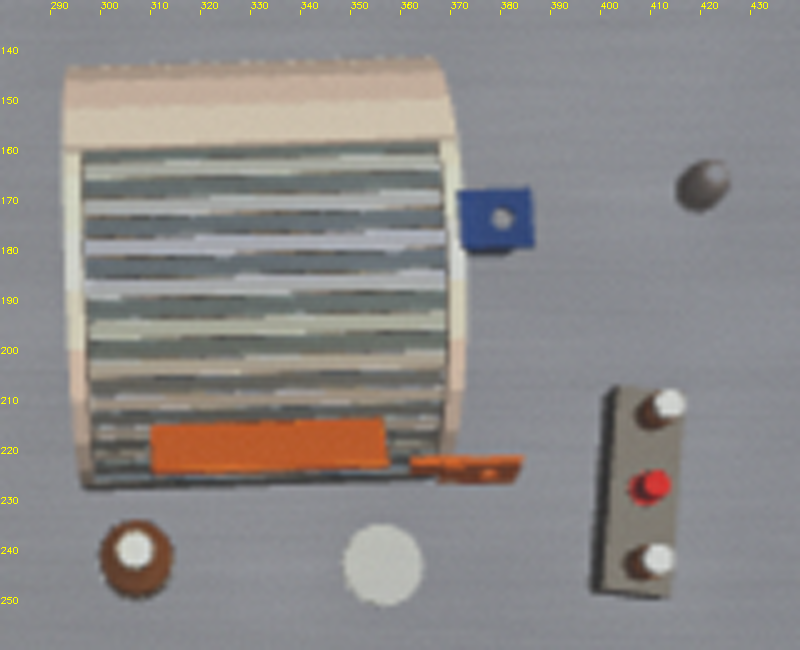

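View pics/scz.png

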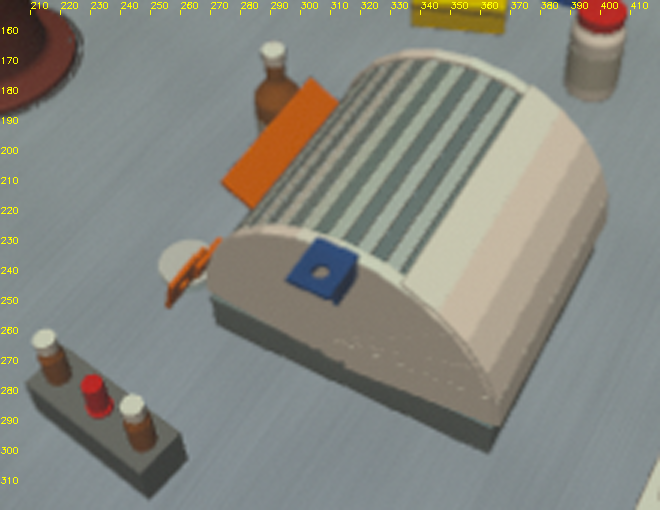

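```bash
cat > fit.py <<'E'
from h import *
from scipy.optimize import least_squares
mt=cams.camera_model("top"); ms=cams.camera_model("scene")
t=lambda x,y:(280+(x+.5)/5-.5,130+(y+.5)/5-.5)
s=lambda x,y:(200+(x+.5)/3-.5,150+(y+.5)/3-.5)
def fit(obs,x0):
    def f(p):
        r=[]
        for m,P,uv in obs: r+=list(proj(m,cab(p[:2],p[2],P))[0]-uv)
        return np.array(r)
    q=least_squares(f,x0,loss='soft_l1'); print(q.x.round(4)); print(f(q.x).reshape(-1,2).round(1).tolist()); return q.x
e=.0022
c=fit([(mt,[0,-.158,.215],t(502,218)),(mt,[.02,-.178,.215],t(531,187)),(mt,[-.02,-.178,.215],t(534,247)),
 (mt,[-.157,.08,.162],t(152,473)),(mt,[-.157,-.08,.162],t(388,467)),
 (ms,[0,-.158,.215],s(320,270)),(ms,[-.1546,-.08,.1652],s(222,183)),(ms,[-.1546,.08,.1652],s(312,76)),
 (ms,[.15,-.132,0],s(489,453)),(ms,[-.15,-.132,0],s(217,325))],[.4,0,0])
b=fit([(mt,[0,0,.09],t(657,484)),(mt,[.055,0,.11],t(670,403)),(mt,[-.055,0,.11],t(658,558)),
 (mt,[.075,-.025,.05],t(684,395)),(mt,[-.075,-.025,.05],t(672,598)),(mt,[-.075,.025,.05],t(603,592)),(mt,[.075,.025,.05],t(615,386)),
 (ms,[0,0,.09],s(93,383)),(ms,[-.055,0,.11],s(43,337)),(ms,[.055,0,.11],s(133,405))],[.25,-.2,0])
print("hole",cab(c[:2],c[2],[0,-.158,.215]),"lip",cab(c[:2],c[2],[-.157,0,.162]))
print("bottle",atz(mt,t(134,549),.17),"ring",atz(mt,t(136,585),0.0),"dish",atz(mt,t(383,565),.016))
np.savez("poses.npz",c=c,b=b)
E
python3 fit.py
```

```text
[ 0.6325 -0.0492  0.0296]
[[-0.2, -0.3], [-0.4, -0.2], [-0.2, -0.4], [-0.5, -0.1], [-0.2, -0.4], [-0.1, -0.1], [-0.3, -1.0], [-0.5, -0.1], [-0.2, 1.0], [-0.8, 0.4]]
[ 0.473  -0.3329 -0.1104]
[[-0.2, -0.1], [-0.4, -0.0], [-0.0, 0.1], [-0.1, -0.6], [-0.3, -0.4], [-0.3, -0.7], [0.1, -0.3], [-1.0, -0.1], [-0.2, 0.3], [-0.7, -0.4]]
hole [[ 0.63719155 -0.20713146  0.215     ]] lip [[ 0.475582   -0.05384952  0.162     ]]
bottle [0.4214382  0.03653272 0.17      ] ring [0.40792484 0.0372629  0.        ] dish [ 0.42097949 -0.14558937  0.016     ]
```

```bash
cat >> h.py <<'E'
def rel(p,yaw,cur=None):
    """world target TCP p (pointing down, tool x at yaw) -> row shift mm / rotvec, from measured pose"""
    s=sensors.observe() if cur is None else cur
    R0=R.from_quat(s["tool_rot"]); R1=R.from_euler('z',yaw)*R.from_euler('x',np.pi)
    return (R0.inv().apply(np.array(p)-s["tcp_pos"])*1000).round(1),(R0.inv()*R1).as_rotvec().round(4)
def st():
    s=sensors.observe()
    e=R.from_quat(s["tool_rot"]).as_matrix()
    print("t",round(s["time"],2),"p",s["tcp_pos"].round(4),"x",e[:,0].round(4),"z",e[:,2].round(4),"F",s["contact_force"].round(1),"open",round(s["opening"],4)); return s
E
python3 - <<'E'
from h import *
d=np.load("poses.npz"); c=d["c"]
st()
p=cab(c[:2],c[2],[-.157-.011-.020,-.045,.162])[0]; print(p)
print(rel([p[0],p[1],.245],c[2]))
E
```

```text
t 0.15 p [ 0.2011 -0.5913  0.2443] x [9.467e-01 3.220e-01 2.000e-04] z [-3.0e-04  1.5e-03 -1.0e+00] F [ 0.7 -0.   0.6] open 0.0855
[ 0.44592805 -0.0997477   0.162     ]
(array([ 390. , -386.5,    0. ]), array([-1.600e-03,  1.000e-04,  2.982e-01]))
```

Request:
{"api": "servo_tool", "payload": {"steps": [[[390,-386.5,0,-0.0016,0,0.298,0],[390,-386.5,0,-0.0016,0,0.298,0],[390,-386.5,0,-0.0016,0,0.298,0],[390,-386.5,0,-0.0016,0,0.298,0],[390,-386.5,0,-0.0016,0,0.298,0],[390,-386.5,0,-0.0016,0,0.298,0],[390,-386.5,0,-0.0016,0,0.298,0],[390,-386.5,0,-0.0016,0,0.298,0],[390,-386.5,0,-0.0016,0,0.298,0],[390,-386.5,0,-0.0016,0,0.298,0],[390,-386.5,0,-0.0016,0,0.298,0],[390,-386.5,0,-0.0016,0,0.298,0],[390,-386.5,0,-0.0016,0,0.298,0],[390,-386.5,0,-0.0016,0,0.298,0],[390,-386.5,0,-0.0016,0,0.298,0],[390,-386.5,0,-0.0016,0,0.298,0],[390,-386.5,0,-0.0016,0,0.298,0]]]}}

```text
time: 1.57
tcp_pos: [0.4455, -0.1013, 0.2451]
tool_rot: [1.0, 0.014, -0.0, 0.001]
contact_force: [0.2, 1.1, -0.8]
opening: -0.0
```

```bash
python3 - <<'E'
from h import *
m=cams.camera_model("wrist"); cv2.imwrite("pics/w1.png",cams.capture("wrist")[:,:,::-1])
cv2.imwrite("pics/s1.png",cams.capture("scene")[:,:,::-1]); crop("pics/s1.png",(200,120,420,300),3,"pics/s1z.png")
d=np.load("poses.npz"); c=d["c"]; st()
print("lip corners", proj(m,cab(c[:2],c[2],[[-.1546,-.08,.1652],[-.1546,.08,.1652]])), "hole",proj(m,cab(c[:2],c[2],[0,-.158,.215])))
E
```

```text
t 1.67 p [ 0.4455 -0.1016  0.2452] x [ 9.996e-01  2.710e-02 -1.000e-04] z [-0.     -0.0018 -1.    ] F [-1.3  1.2  0.8] open -0.0002
lip corners [[374.17339338 160.91235094]
 [117.17227017 162.13320289]] hole [[ 581.51868936 -176.48634092]]
```

View pics/w1.png

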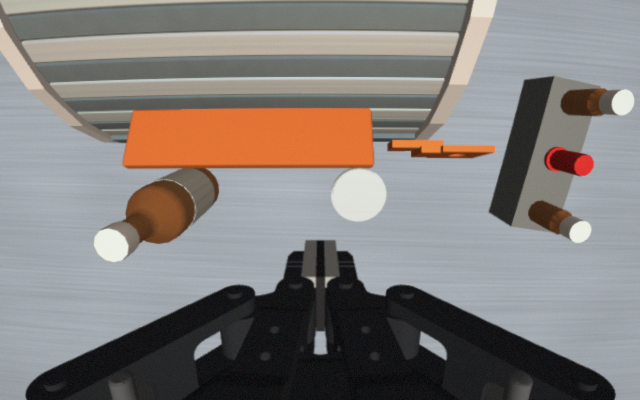

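View pics/s1z.png

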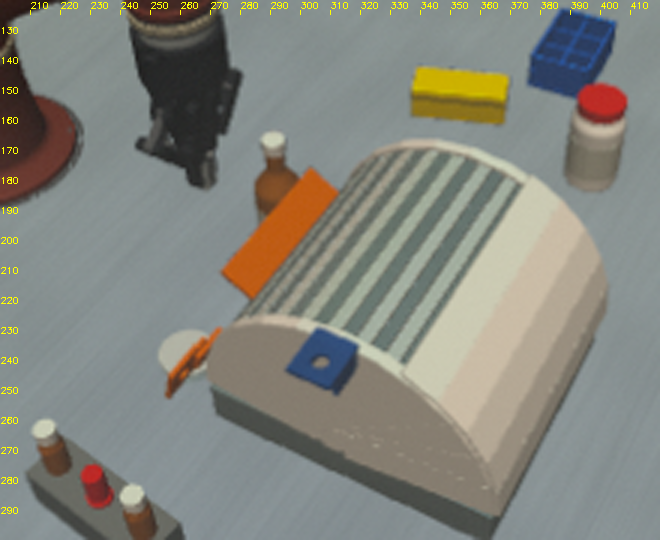

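```bash
python3 - <<'E'
from h import *
d=np.load("poses.npz"); c=d["c"]; s=st()
q=R.from_euler('z',-c[2]).apply(s["tcp_pos"]-np.r_[c[:2],0])*1000; print(q)
def tgt(th):
    a=np.radians(33)+th
    ex,ez=-187*np.cos(a),60+187*np.sin(a)
    zt=ez-20
    xs=[ex-4*np.sin(a)]
    if a>np.pi/2: # face at tip height
        r=187-20/np.sin(a); xs.append(-r*np.cos(a)-4/np.sin(a))
    return min(xs)-11,zt+14
for th in np.linspace(0,1.309,18):
    x,z=tgt(th); print(round(th,2),"dx",round(x-q[0],0),"dz",round(q[2]-z,0))
E
```

```text
t 1.67 p [ 0.4455 -0.1016  0.2452] x [ 9.996e-01  2.710e-02 -1.000e-04] z [-0.     -0.0018 -1.    ] F [-1.3  1.2  0.8] open -0.0002
[-188.45755501  -46.87156342  245.19614787]
0.0 dx 18.0 dz 89.0
0.08 dx 26.0 dz 78.0
0.15 dx 35.0 dz 66.0
0.23 dx 45.0 dz 56.0
0.31 dx 56.0 dz 47.0
0.38 dx 67.0 dz 38.0
0.46 dx 79.0 dz 30.0
0.54 dx 92.0 dz 23.0
0.62 dx 105.0 dz 17.0
0.69 dx 118.0 dz 13.0
0.77 dx 132.0 dz 9.0
0.85 dx 146.0 dz 6.0
0.92 dx 160.0 dz 5.0
1.0 dx 174.0 dz 4.0
1.08 dx 187.0 dz 5.0
1.16 dx 200.0 dz 7.0
1.23 dx 212.0 dz 9.0
1.31 dx 225.0 dz 13.0
```

Request:
{"api": "servo_tool", "payload": {"steps": [[[0,0,30,0,0,0,0],[0,0,60,0,0,0,0],[0,0,89,0,0,0,0],[10,0,89,0,0,0,0],[18,0,89,0,0,0,0],[22,0,83,0,0,0,0],[26,0,78,0,0,0,0],[30,0,72,0,0,0,0],[35,0,66,0,0,0,0],[40,0,61,0,0,0,0],[45,0,56,0,0,0,0],[50,0,51,0,0,0,0],[56,0,47,0,0,0,0],[61,0,42,0,0,0,0],[67,0,38,0,0,0,0],[67,0,38,0,0,0,0]]]}}

```text
time: 3.0
tcp_pos: [0.5153, -0.0988, 0.2108]
tool_rot: [1.0, 0.015, 0.003, 0.002]
contact_force: [-3.8, -1.6, 2.4]
opening: -0.0003
```

```bash
python3 - <<'E'
from h import *
cv2.imwrite("pics/s2.png",cams.capture("scene")[:,:,::-1]); crop("pics/s2.png",(220,120,420,290),3,"pics/s2z.png")
st()
E
```

```text
t 3.05 p [ 0.5146 -0.0988  0.2102] x [0.9995 0.0301 0.0042] z [ 0.0044 -0.0035 -1.    ] F [-5.4 -1.6  4. ] open -0.0001
```

View pics/s2z.png

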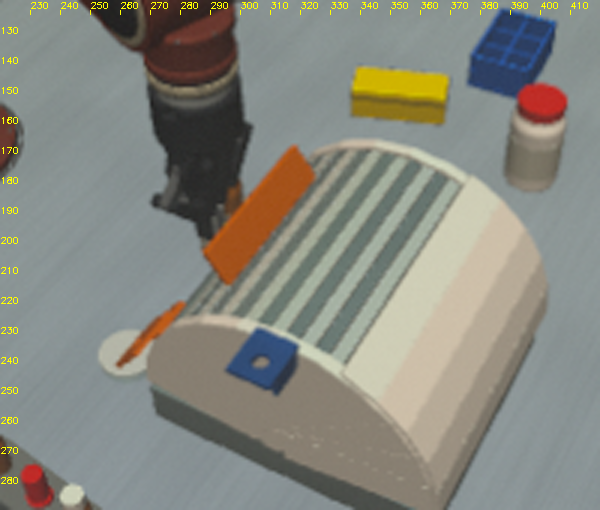

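The lip (edge from (300,170) to (288,205)) is rising ahead of the fingers, so I'll continue along the arc.

Request:
{"api": "servo_tool", "payload": {"steps": [[[6,0,-4,0,0,0,0],[12,0,-8,0,0,0,0],[18,0,-12,0,0,0,0],[25,0,-15,0,0,0,0],[31,0,-18,0,0,0,0],[38,0,-21,0,0,0,0],[45,0,-23,0,0,0,0],[51,0,-25,0,0,0,0],[58,0,-27,0,0,0,0],[65,0,-29,0,0,0,0],[72,0,-31,0,0,0,0],[79,0,-32,0,0,0,0],[86,0,-33,0,0,0,0],[93,0,-33,0,0,0,0],[100,0,-34,0,0,0,0],[107,0,-34,0,0,0,0],[113,0,-34,0,0,0,0],[120,0,-33,0,0,0,0],[127,0,-32,0,0,0,0],[133,0,-31,0,0,0,0]]]}}

```text
time: 4.72
tcp_pos: [0.6468, -0.0942, 0.2382]
tool_rot: [1.0, 0.015, 0.0, 0.001]
contact_force: [-0.2, -0.3, -0.3]
opening: 0.0005
```

Request:
{"api": "servo_tool", "payload": {"steps": [[[6,0,1,0,0,0,0],[12,0,2,0,0,0,0],[18,0,4,0,0,0,0],[24,0,5,0,0,0,0],[24,0,5,0,0,0,0],[24,0,5,0,0,0,0]]]}}

```text
time: 5.22
tcp_pos: [0.6702, -0.0935, 0.2331]
tool_rot: [1.0, 0.015, 0.0, 0.001]
contact_force: [-0.8, -0.4, -0.0]
opening: 0.0
```

```bash
python3 - <<'E'
from h import *
cv2.imwrite("pics/s3.png",cams.capture("scene")[:,:,::-1]); crop("pics/s3.png",(220,120,420,290),3,"pics/s3z.png")
st()
E
```

```text
t 5.27 p [ 0.67   -0.0936  0.2333] x [9.996e-01 2.980e-02 3.000e-04] z [ 4.0e-04 -1.5e-03 -1.0e+00] F [ 0.7 -0.2  0. ] open 0.0001
```

View pics/s3z.png

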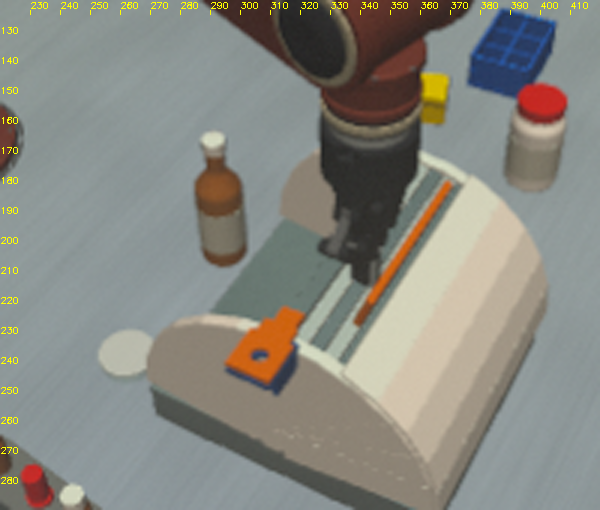

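The shutter is at its open stop: the orange ear at (307,238) lies over the blue bracket with the holes in line, and the force is about 0. Next, the pin.

```bash
python3 - <<'E'
from h import *
d=np.load("poses.npz"); b=d["b"]
print(b, rel([b[0],b[1],.20],b[2]))
E
```

```text
[ 0.47296314 -0.33288203 -0.11041204] (array([-204.1,  233.3,   33.5]), array([ 0.0015, -0.0004,  0.1402]))
```

Request:
{"api": "servo_tool", "payload": {"steps": [[[-10,0,-20,0,0,0,0],[-20,0,-50,0,0,0,0],[-45,30,-50,0,0,0.02,0],[-70,60,-50,0,0,0.05,10],[-95,90,-50,0,0,0.08,20],[-120,120,-45,0.0015,0,0.11,50],[-145,150,-30,0.0015,0,0.14,50],[-175,180,-10,0.0015,0,0.14,50],[-204,210,15,0.0015,0,0.14,50],[-204,233.3,33.5,0.0015,0,0.14,50],[-204,233.3,33.5,0.0015,0,0.14,50],[-204,233.3,33.5,0.0015,0,0.14,50]]]}}

```text
time: 6.27
tcp_pos: [0.4713, -0.3334, 0.1982]
tool_rot: [0.998, -0.057, -0.001, -0.001]
contact_force: [-0.3, 0.8, 0.5]
opening: 0.0499
```

```bash
python3 - <<'E'
from h import *
s=st(); m=cams.camera_model("wrist"); cv2.imwrite("pics/w4.png",cams.capture("wrist")[:,:,::-1])
cv2.imwrite("pics/s4.png",cams.capture("scene")[:,:,::-1]); crop("pics/s4.png",(180,120,420,300),3,"pics/s4z.png")
d=np.load("poses.npz"); b=d["b"]
print("headtop",proj(m,[b[0],b[1],.09]),"collar",proj(m,[b[0],b[1],.054]),"vials",proj(m,cab(b[:2],b[2],[[.055,0,.11],[-.055,0,.11]])))
E
```

```text
t 6.27 p [ 0.4713 -0.3334  0.1982] x [ 0.9936 -0.113  -0.0023] z [-0.002   0.0025 -1.    ] F [-0.3  0.8  0.5] open 0.0499
headtop [[318.93559761 199.36063827]] collar [[319.15302556 187.73675953]] vials [[318.48581263 122.03987647]
 [319.05722785 282.16429792]]
```

View pics/w4.png

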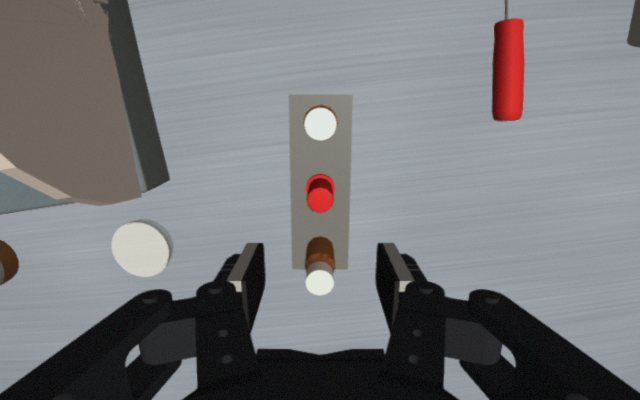

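View pics/s4z.png

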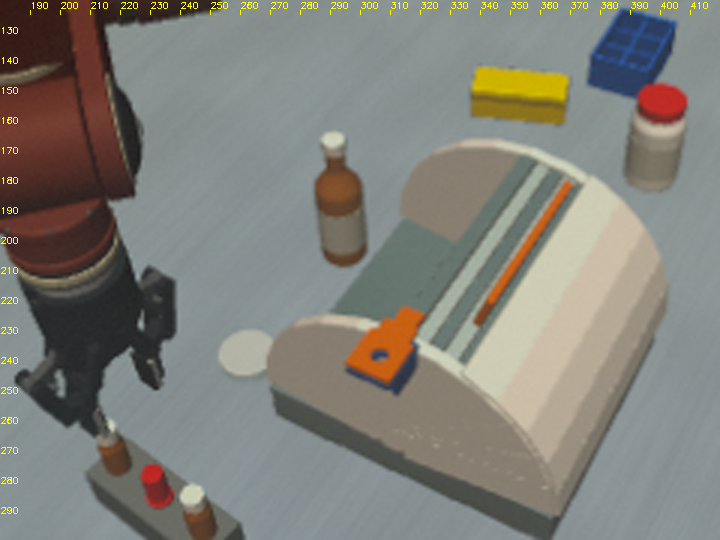

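Request:
{"api": "servo_tool", "payload": {"steps": [[[-0.5,0.5,30,0,0,0,50],[-0.5,0.5,60,0,0,0,50],[-0.5,0.5,85,0,0,0,50],[-0.5,0.5,105,0,0,0,50],[-0.5,0.5,118,0,0,0,50],[-0.5,0.5,125,0,0,0,50],[-0.5,0.5,125,0,0,0,50],[-0.5,0.5,125,0,0,0,50]]]}}

```text
time: 7.03
tcp_pos: [0.4735, -0.3335, 0.0765]
tool_rot: [0.999, -0.055, 0.001, 0.001]
contact_force: [0.5, -1.1, 0.2]
opening: 0.0498
```

```bash
python3 - <<'E'
from h import *
s=st(); m=cams.camera_model("wrist"); cv2.imwrite("pics/w5.png",cams.capture("wrist")[:,:,::-1])
st(); d=np.load("poses.npz"); b=d["b"]; print(rel([.4722,-.3334,.071],b[2]))
E
```

```text
t 7.03 p [ 0.4735 -0.3335  0.0765] x [ 0.994  -0.1091  0.002 ] z [ 0.0019 -0.0014 -1.    ] F [ 0.5 -1.1  0.2] open 0.0498
t 7.08 p [ 0.4737 -0.3339  0.0771] x [ 0.994  -0.1094  0.0028] z [ 0.0026 -0.0021 -1.    ] F [-0.2  0.5  0.5] open 0.0504
(array([-1.5, -0.4,  6.1]), array([ 0.0018, -0.0028,  0.0008]))
```

View pics/w5.png

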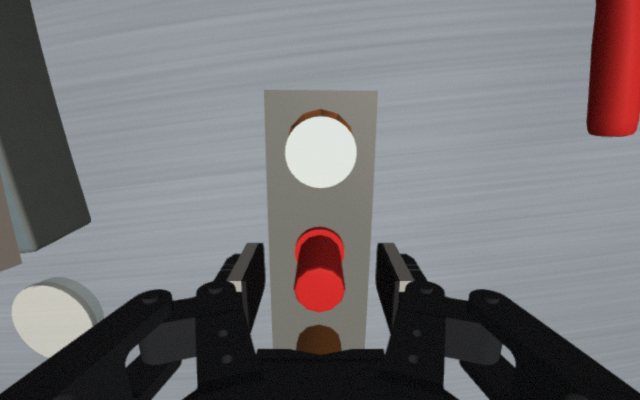

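Request:
{"api": "servo_tool", "payload": {"steps": [[[-1,0,3,0,0,0,50],[-1.3,-0.2,5,0,0,0,40],[-1.3,-0.2,5,0,0,0,30],[-1.3,-0.2,5,0,0,0,15],[-1.3,-0.2,5,0,0,0,15],[-1.3,-0.2,5,0,0,0,15],[-1.3,-0.2,5,0,0,0,15]]], "newtons": 40}}

```text
time: 7.67
tcp_pos: [0.4714, -0.3332, 0.0706]
tool_rot: [0.998, -0.055, 0.0, 0.0]
contact_force: [-0.2, -0.1, 1.4]
opening: 0.019
```

```bash
python3 - <<'E'
from h import *
s=st(); m=cams.camera_model("wrist"); cv2.imwrite("pics/w6.png",cams.capture("wrist")[:,:,::-1])
E
```

```text
t 7.67 p [ 0.4714 -0.3332  0.0706] x [ 9.939e-01 -1.100e-01  8.000e-04] z [ 7.e-04 -5.e-04 -1.e+00] F [-0.2 -0.1  1.4] open 0.019
```

View pics/w6.png

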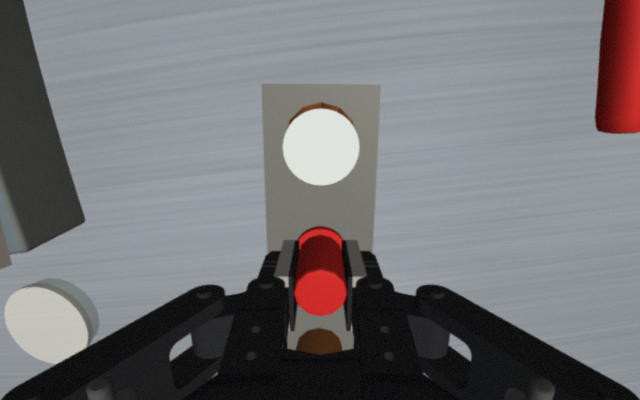

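The head is held between the pads at opening 0.019. I'll lift it and move to just short of the ear hole.

```bash
python3 - <<'E'
from h import *
d=np.load("poses.npz"); c=d["c"]
h=cab(c[:2],c[2],[0,-.158,.223])[0]; print(h, rel([h[0]-.02,h[1],.305],-.1104))
E
```

```text
[ 0.63719155 -0.20713146  0.223     ] (array([ 131.3, -141.3, -234.4]), array([ 0.0004, -0.0007,  0.0002]))
```

Request:
{"api": "servo_tool", "payload": {"steps": [[[0,0,-10,0,0,0,15],[0,0,-30,0,0,0,15],[0,0,-65,0,0,0,15],[0,0,-100,0,0,0,15],[0,0,-135,0,0,0,15],[0,0,-170,0,0,0,15],[0,0,-205,0,0,0,15],[0,0,-230,0,0,0,15],[0,0,-234,0,0,0,15],[0,0,-234,0,0,0,15]]]}}

```text
time: 8.55
tcp_pos: [0.4718, -0.3336, 0.3073]
tool_rot: [0.998, -0.055, 0.002, 0.002]
contact_force: [0.0, -0.2, -1.3]
opening: 0.0185
```

Request:
{"api": "servo_tool", "payload": {"steps": [[[20,-20,0,0,0,0,15],[40,-45,0,0,0,0,15],[65,-70,0,0,0,0,15],[90,-95,0,0,0,0,15],[110,-120,0,0,0,0,15],[122,-133,0,0,0,0,15],[130,-141,0,0,0,0,15],[130,-141,0,0,0,0,15],[130,-141,0,0,0,0,15],[130,-141,0,0,0,0,15]]]}}

```text
time: 9.38
tcp_pos: [0.6149, -0.2079, 0.3032]
tool_rot: [0.998, -0.056, -0.001, -0.0]
contact_force: [-1.0, -0.7, 0.1]
opening: 0.0188
```

```bash
python3 - <<'E'
from h import *
s=st(); m=cams.camera_model("wrist"); cv2.imwrite("pics/w7.png",cams.capture("wrist")[:,:,::-1])
cv2.imwrite("pics/s7.png",cams.capture("scene")[:,:,::-1]); crop("pics/s7.png",(260,150,360,270),5,"pics/s7z.png")
crop("pics/w7.png",(220,100,420,300),3,"pics/w7z.png")
d=np.load("poses.npz"); c=d["c"]
h=cab(c[:2],c[2],[0,-.158,.223])[0]; print("hole",proj(m,h),proj(cams.camera_model("scene"),h))
e=R.from_quat(s["tool_rot"]); tip=s["tcp_pos"]+e.apply([0,0,.0656]); print("tip",tip,proj(m,tip),proj(cams.camera_model("scene"),tip))
E
```

```text
t 9.38 p [ 0.6149 -0.2079  0.3032] x [ 0.9938 -0.1111 -0.0014] z [-1.4e-03  1.0e-04 -1.0e+00] F [-1.  -0.7  0.1] open 0.0188
hole [[314.23422278 179.54317783]] [[306.09521261 237.55599728]]
tip [ 0.61479233 -0.20791924  0.23764973] [[319.48078813 221.08393351]] [[297.60310751 230.23489134]]
```

View pics/w7z.png

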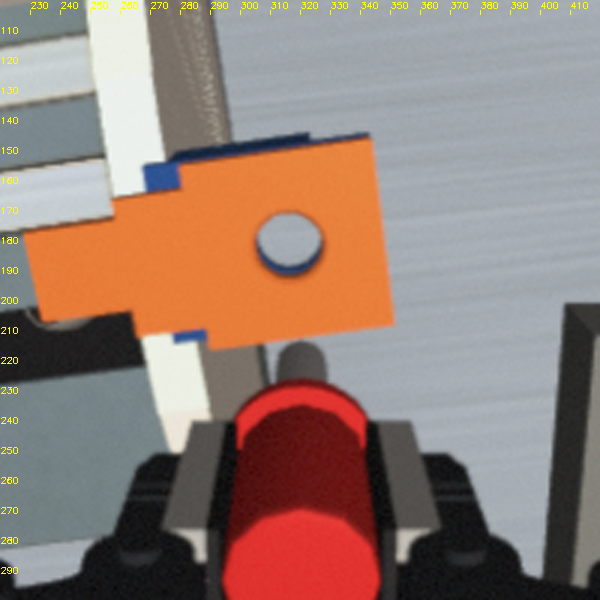

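View pics/s7z.png

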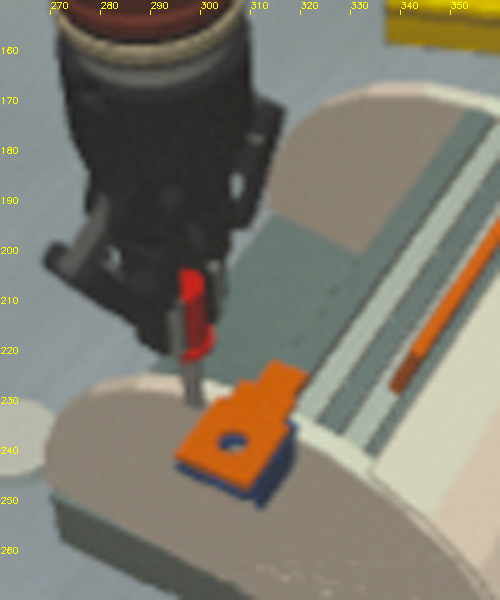

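```bash
python3 - <<'E'
from h import *
s=st(); m=cams.camera_model("wrist"); e=R.from_quat(s["tool_rot"])
h=atz(m,(316.2,180.3),.223); print(h)
tip=s["tcp_pos"]+e.apply([0,0,.0656])
tip2=atz(m,(320.3,221.1),tip[2]); print(tip,tip2)
print(e.inv().apply(h-tip)*1000,e.inv().apply(h-tip2)*1000)
E
```

```text
t 9.48 p [ 0.615  -0.2082  0.304 ] x [ 9.938e-01 -1.116e-01 -2.000e-04] z [-2.e-04 -2.e-04 -1.e+00] F [ 0.  -0.2 -0.1] open 0.0186
[ 0.63660332 -0.20856153  0.223     ]
[ 0.61496856 -0.20819692  0.23839324] [ 0.6148908  -0.20868548  0.23839324]
[21.54307963 -2.05538269 15.38890943] [21.56582056 -2.54956425 15.38880632]
```

Request:
{"api": "servo_tool", "payload": {"steps": [[[8,-1,0,0,0,0,15],[16,-2,0,0,0,0,15],[21.5,-2.3,0,0,0,0,15],[21.5,-2.3,4,0,0,0,15],[21.5,-2.3,9,0,0,0,15],[21.5,-2.3,9,0,0,0,15],[21.5,-2.3,9,0,0,0,15]]]}}

```text
time: 10.07
tcp_pos: [0.637, -0.207, 0.2941]
tool_rot: [0.998, -0.055, -0.001, -0.0]
contact_force: [0.9, -0.7, -1.4]
opening: 0.0188
```

```bash
python3 - <<'E'
from h import *
s=st(); m=cams.camera_model("wrist"); cv2.imwrite("pics/w8.png",cams.capture("wrist")[:,:,::-1])
cv2.imwrite("pics/s8.png",cams.capture("scene")[:,:,::-1]); crop("pics/s8.png",(270,190,340,260),8,"pics/s8z.png")
crop("pics/w8.png",(260,170,380,290),5,"pics/w8z.png")
e=R.from_quat(s["tool_rot"]); tip=s["tcp_pos"]+e.apply([0,0,.0656]); h=np.array([.6366,-.20856,.223])
ms=cams.camera_model("scene")
print("tip",tip,proj(m,tip),proj(ms,tip)); print("hole",proj(m,h),proj(ms,h), e.inv().apply(h-tip)*1000)
E
```

```text
t 10.07 p [ 0.637  -0.207   0.2941] x [ 0.9939 -0.1099 -0.0015] z [-1.4e-03  7.0e-04 -1.0e+00] F [ 0.9 -0.7 -1.4] open 0.0188
tip [ 0.63695521 -0.20698239  0.22849944] [[319.46033972 221.10078373]] [[305.92752501 236.04159759]]
hole [[322.10154145 218.46394394]] [[305.56253106 237.87296523]] [-0.17159278  1.60982637  5.49889791]
```

View pics/w8z.png

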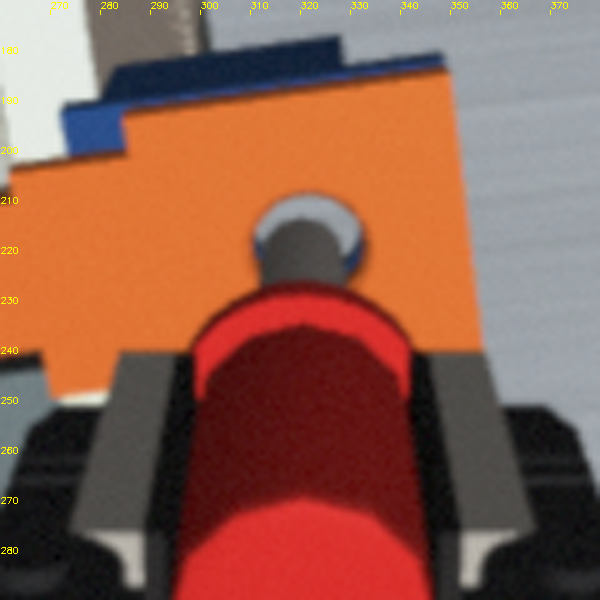

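View pics/s8z.png

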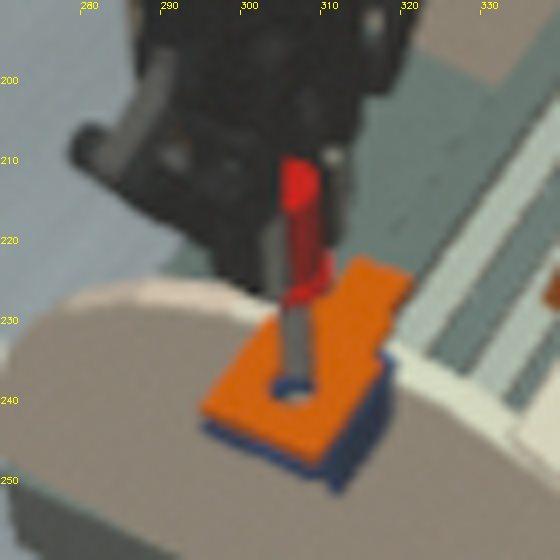

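Seen from the wrist, the pin foot at (320,221) is over the hole at (322,220), about 1 mm off in tool y. I'll correct that and start inserting.

Request:
{"api": "servo_tool", "payload": {"steps": [[[-0.7,0.9,0,0,0,0,15],[-0.7,0.9,3,0,0,0,15],[-0.7,0.9,6,0,0,0,15],[-0.7,0.9,9,0,0,0,15],[-0.7,0.9,12,0,0,0,15],[-0.7,0.9,12,0,0,0,15]]]}}

```text
time: 10.67
tcp_pos: [0.6363, -0.2079, 0.2819]
tool_rot: [0.998, -0.055, -0.001, -0.0]
contact_force: [0.9, 0.5, -0.4]
opening: 0.0187
```

```bash
python3 - <<'E'
from h import *
s=st(); m=cams.camera_model("wrist"); cv2.imwrite("pics/w9.png",cams.capture("wrist")[:,:,::-1])
cv2.imwrite("pics/s9.png",cams.capture("scene")[:,:,::-1]); crop("pics/s9.png",(270,190,340,260),8,"pics/s9z.png")
crop("pics/w9.png",(260,170,380,290),5,"pics/w9z.png");st()
E
```

```text
t 10.67 p [ 0.6363 -0.2079  0.2819] x [ 0.9939 -0.11   -0.0014] z [-1.3e-03  7.0e-04 -1.0e+00] F [ 0.9  0.5 -0.4] open 0.0187
t 10.77 p [ 0.6365 -0.208   0.2828] x [ 9.939e-01 -1.100e-01 -3.000e-04] z [-3.e-04  2.e-04 -1.e+00] F [ 0.8  1.  -0.6] open 0.0188
```

View pics/w9z.png

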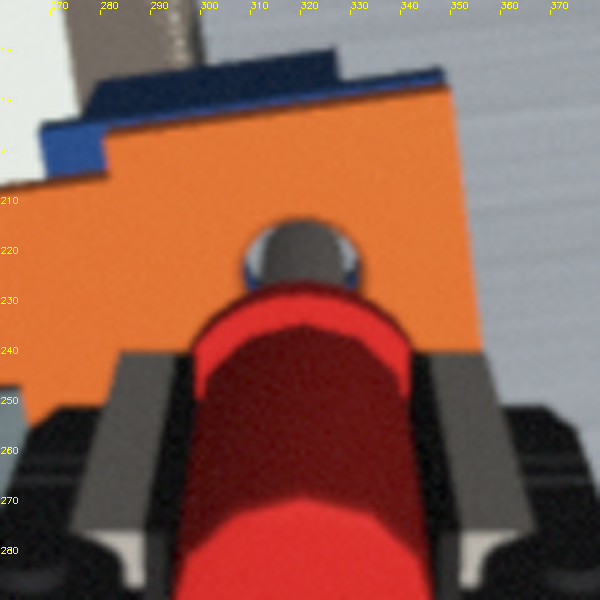

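View pics/s9z.png

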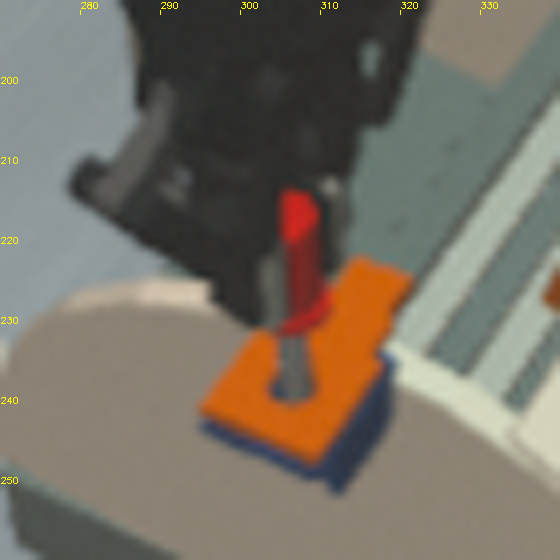

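The shaft is in the hole, centred in y and slightly forward in x. Force is near zero, so I'll shift back 0.8 mm and continue.

Request:
{"api": "servo_tool", "payload": {"steps": [[[-0.8,0,0,0,0,0,15],[-0.8,0,3,0,0,0,15],[-0.8,0,6,0,0,0,15],[-0.8,0,9,0,0,0,15],[-0.8,0,12,0,0,0,15],[-0.8,0,15,0,0,0,15],[-0.8,0,18,0,0,0,15],[-0.8,0,18,0,0,0,15]]]}}

```text
time: 11.43
tcp_pos: [0.6355, -0.2078, 0.264]
tool_rot: [0.998, -0.055, -0.001, -0.0]
contact_force: [-0.1, -0.2, -0.9]
opening: 0.0187
```

```bash
python3 - <<'E'
from h import *
s=st(); cv2.imwrite("pics/w10.png",cams.capture("wrist")[:,:,::-1])
crop("pics/w10.png",(260,170,380,290),5,"pics/w10z.png");st()
E
```

```text
t 11.43 p [ 0.6355 -0.2078  0.264 ] x [ 0.9939 -0.1099 -0.0012] z [-1.1e-03  6.0e-04 -1.0e+00] F [-0.1 -0.2 -0.9] open 0.0187
t 11.48 p [ 0.6356 -0.2078  0.2645] x [ 9.939e-01 -1.100e-01 -7.000e-04] z [-7.e-04  4.e-04 -1.e+00] F [-0.5 -0.3 -0.7] open 0.0186
```

View pics/w10z.png

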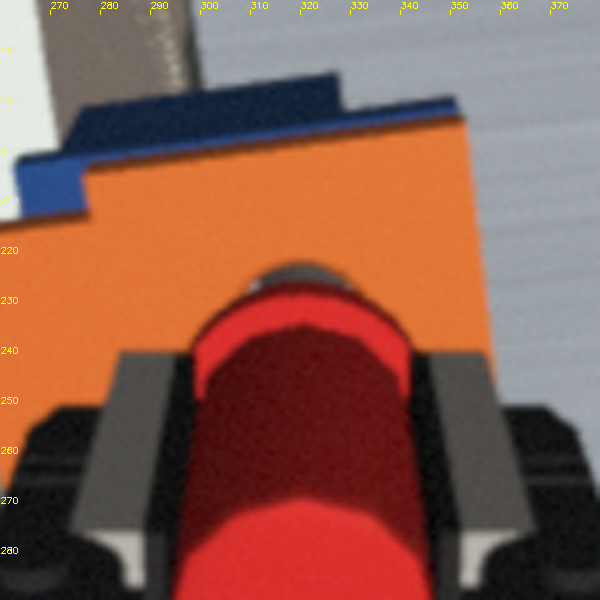

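The foot is now at 0.199, so it is already through both plates with no contact. I'll continue until the collar seats.

Request:
{"api": "servo_tool", "payload": {"steps": [[[0,0,4,0,0,0,15],[0,0,8,0,0,0,15],[0,0,12,0,0,0,15],[0,0,16,0,0,0,15],[0,0,18,0,0,0,15],[0,0,19,0,0,0,15],[0,0,20,0,0,0,15],[0,0,20,0,0,0,15]]]}}

```text
time: 12.15
tcp_pos: [0.6358, -0.208, 0.245]
tool_rot: [0.998, -0.055, 0.0, -0.0]
contact_force: [-0.7, 0.1, -1.5]
opening: 0.019
```

```bash
python3 - <<'E'
from h import *
st(); cv2.imwrite("pics/s11.png",cams.capture("scene")[:,:,::-1]); crop("pics/s11.png",(270,190,340,260),8,"pics/s11z.png"); cv2.imwrite("pics/w11.png",cams.capture("wrist")[:,:,::-1]);st()
E
```

```text
t 12.15 p [ 0.6358 -0.208   0.245 ] x [ 9.939e-01 -1.100e-01  1.000e-04] z [ 1.e-04  0.e+00 -1.e+00] F [-0.7  0.1 -1.5] open 0.019
t 12.25 p [ 0.636  -0.208   0.2454] x [ 9.939e-01 -1.100e-01  7.000e-04] z [ 7.e-04 -2.e-04 -1.e+00] F [ 0.3  0.8 -0.9] open 0.0189
```

View pics/s11z.png

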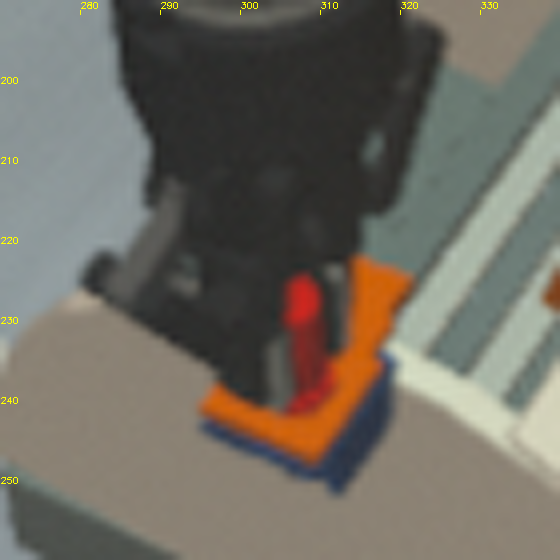

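View pics/w11.png

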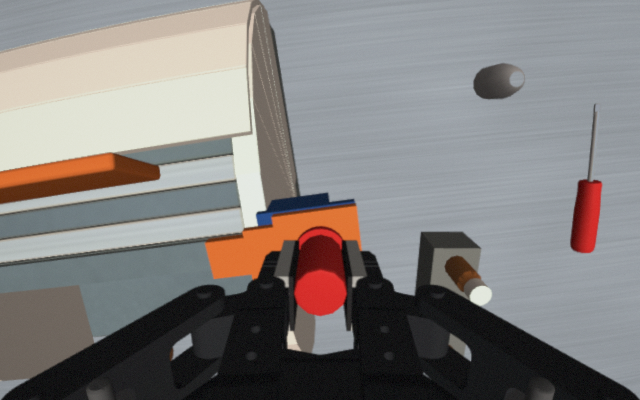

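Request:
{"api": "servo_tool", "payload": {"steps": [[[0,0,0.5,0,0,0,15],[0,0,1,0,0,0,15],[0,0,1.5,0,0,0,15],[0,0,1.5,0,0,0,15]]]}}

```text
time: 12.58
tcp_pos: [0.6359, -0.2079, 0.2436]
tool_rot: [0.998, -0.055, 0.0, 0.0]
contact_force: [0.4, 0.3, -1.5]
opening: 0.0192
```

Request:
{"api": "servo_tool", "payload": {"steps": [[[0,0,0.5,0,0,0,15],[0,0,0.8,0,0,0,15],[0,0,0.8,0,0,0,15]]]}}

```text
time: 12.83
tcp_pos: [0.6359, -0.208, 0.2436]
tool_rot: [0.998, -0.055, 0.0, 0.0]
contact_force: [-0.7, 0.1, 2.1]
opening: 0.0187
```

Request:
{"api": "servo_tool", "payload": {"steps": [[[0,0,0.5,0,0,0,15],[0,0,1,0,0,0,15],[0,0,1,0,0,0,15]]]}}

```text
time: 13.08
tcp_pos: [0.6359, -0.208, 0.2435]
tool_rot: [0.998, -0.055, 0.001, 0.0]
contact_force: [-3.0, 1.0, 6.4]
opening: 0.0189
```

The collar is seated: z has stopped at 0.2435 (expected 0.2436) with 6 N up. I'll ease off, open the fingers and back away upward.

Request:
{"api": "servo_tool", "payload": {"steps": [[[0,0,-1,0,0,0,19],[0,0,-1,0,0,0,30],[0,0,-1,0,0,0,40],[0,0,-1,0,0,0,40],[0,0,-1,0,0,0,40],[0,0,-10,0,0,0,40],[0,0,-25,0,0,0,40],[0,0,-45,0,0,0,40],[0,0,-65,0,0,0,40],[0,0,-65,0,0,0,40]]]}}

```text
time: 13.92
tcp_pos: [0.6379, -0.2088, 0.3148]
tool_rot: [0.998, -0.055, 0.005, 0.002]
contact_force: [-0.3, 0.4, 1.0]
opening: 0.0398
```

```bash
python3 - <<'E'
from h import *
st(); cv2.imwrite("pics/w12.png",cams.capture("wrist")[:,:,::-1])
cv2.imwrite("pics/s12.png",cams.capture("scene")[:,:,::-1]); crop("pics/s12.png",(270,190,340,260),8,"pics/s12z.png")
ms=cams.camera_model("scene"); h=np.array([.636,-.208,0]); print(proj(ms,[h+[0,0,.223],h+[0,0,.227],h+[0,0,.263]]))
E
```

```text
t 13.92 p [ 0.6379 -0.2088  0.3148] x [ 0.9939 -0.1099  0.0106] z [ 0.0102 -0.0045 -0.9999] F [-0.3  0.4  1. ] open 0.0398
[[305.47527624 237.6101584 ]
 [305.38827444 236.5702495 ]
 [304.57893745 226.88608416]]
```

View pics/w12.png

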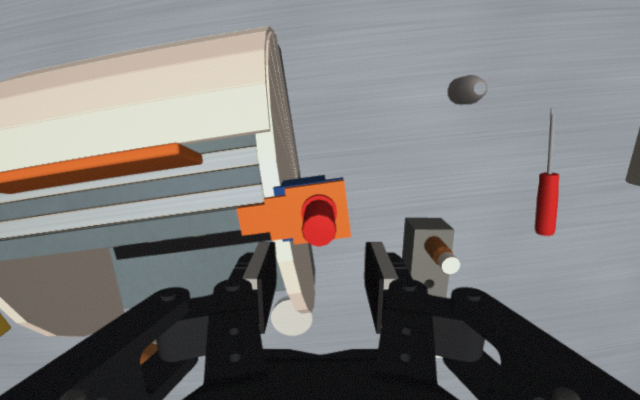

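View pics/s12z.png

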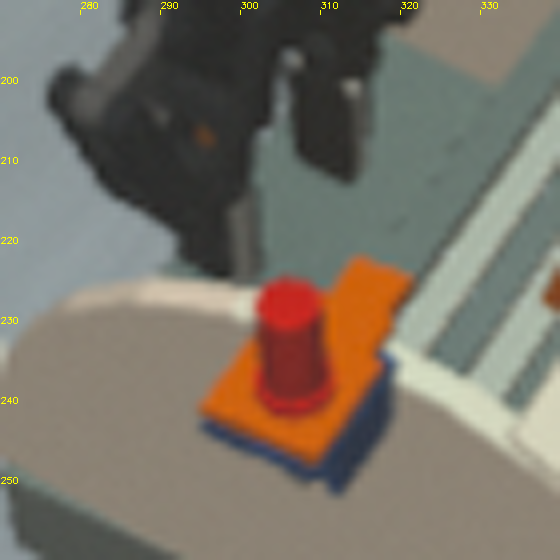

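The pin's collar sits on the ear at (306,239) with the head upright, and the hand is clear. I'll back away and make a last check.

Request:
{"api": "servo_tool", "payload": {"steps": [[[0,0,-30,0,0,0,40],[-30,20,-40,0,0,0,40],[-60,50,-40,0,0,0,40],[-90,80,-40,0,0,0,40],[-120,110,-40,0,0,0,40],[-150,140,-40,0,0,0,40],[-170,170,-40,0,0,0,40],[-180,200,-40,0,0,0,40],[-180,200,-40,0,0,0,40],[-180,200,-40,0,0,0,40],[-180,200,-40,0,0,0,40]]]}}

```text
time: 14.93
tcp_pos: [0.4349, -0.3865, 0.3459]
tool_rot: [0.998, -0.055, -0.0, -0.001]
contact_force: [0.2, -0.4, -0.6]
opening: 0.0401
```

```bash
python3 - <<'E'
from h import *
st(); cv2.imwrite("pics/t13.png",cams.capture("top")[:,:,::-1]); cv2.imwrite("pics/s13.png",cams.capture("scene")[:,:,::-1])
E
```

```text
t 14.93 p [ 0.4349 -0.3865  0.3459] x [ 9.939e-01 -1.102e-01 -6.000e-04] z [-5.0e-04  1.6e-03 -1.0e+00] F [ 0.2 -0.4 -0.6] open 0.0401
```

View pics/t13.png

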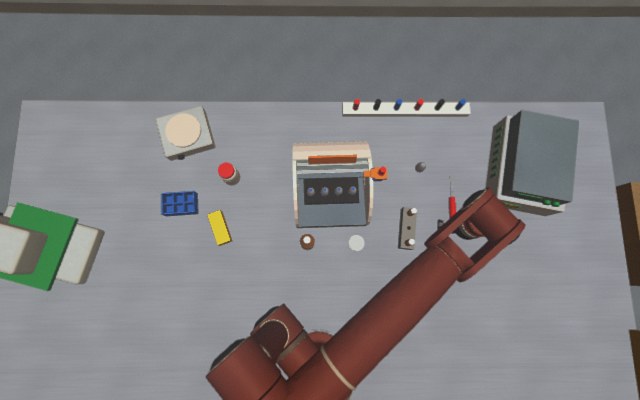

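View pics/s13.png

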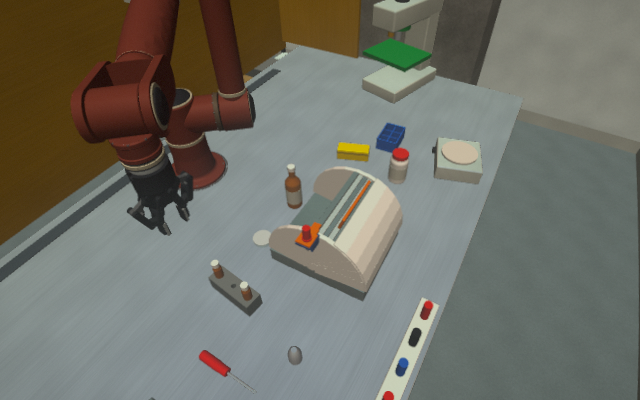

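In both views the shutter is open, the pin is home at (382,172) top and (307,233) scene, and all the bystanders are at their first pixel positions.

```bash
python3 -c "
from rig import job; print(job.finish_job())"
```

```text
the job is handed in; nothing more can be done
None
```

I raised the shutter to its open stop and pinned it. The closed fingers pushed the lip along its arc. I then took the pin from its stand and pushed it down through the ear and bracket until the collar seated, and handed the job in at about 15 s of the 64 s allowed.

- **Shutter:** it stayed open on its own after the fingers left it, with the ear lying over the bracket and the holes in line.
- **Pin:** the tool stopped at z = 0.2435 m against the 0.2436 m expected for fully home, with about 6 N pushing up. After release, the scene camera showed the collar resting on the ear and the head upright.
- **Other things on the bench:** in the last top and scene pictures, compared by eye, the bystanders and vials were where they began. The arm was clear and touching nothing.

No check failed. The only disagreement was about 1–2 mm between the hole position from the fixed cameras and from the wrist camera. I corrected for it before and during the insertion.

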